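# Put away the microscope optics after an imaging session

### The job

Clear the mat after the imaging session: stand the yellow-ring and blue-ring objectives in the wells of their own colour in the objective rack, set the red- and green-label filter cubes flat in the bays of their own colour in the filter tray, and stand the immersion-oil bottle in the dark steel drip tray. These are delicate optics: keep each one upright, set it down rather than dropping it, and leave the green-ring objective and the blue-label cube that are already put away where they are.

Things in the scene. Friction and masses are not known exactly. Their poses are not given: they have to be found in the camera images.
- objective_yellow: loose microscope objective, upright, lens up, yellow ring: threaded foot 26 mm across, 6 mm high; straight steel barrel 32 mm across from 6 to 40 mm up (grip here); above it the yellow conical band and a narrow nose; 52 mm tall. Starts on a grey-blue mat, 2 mm thick. About 0.13 kg. Origin: centre of its underside; z up; round
- objective_blue: loose microscope objective, upright, lens up, dark blue ring: threaded foot 26 mm across, 6 mm high; straight steel barrel 32 mm across from 6 to 46 mm up (grip here); above it the dark blue conical band and a narrow nose; 60 mm tall. Starts on a grey-blue mat, 2 mm thick. About 0.19 kg. Origin: centre of its underside; z up; round
- cube_green: loose fluorescence filter cube: dark grey block 36 x 36 mm, 40 mm tall, round windows on its x faces, green label on top. Starts on a grey-blue mat, 2 mm thick. About 0.09 kg. Origin: centre of its underside; z up, x and y square to its sides
- cube_red: loose fluorescence filter cube: dark grey block 36 x 36 mm, 40 mm tall, round windows on its x faces, red label on top. Starts on a grey-blue mat, 2 mm thick. About 0.09 kg. Origin: centre of its underside; z up, x and y square to its sides
- oil_bottle: loose amber immersion-oil bottle, black cap, white label, upright, 36 mm across, 72 mm tall with cap (grip the straight body, 5 to 40 mm up). Starts on a grey-blue mat, 2 mm thick. About 0.08 kg. Origin: centre of its underside; z up; round
- objective_rack: objective rack, fixed: dark grey block 76 (x) x 190 (y) mm, 16 mm high, three round wells 48 mm across along its y, floors 4 mm above the table. Floors and label strips show the colour: yellow at y = +58 mm, green at 0 (holds the green-ring objective), blue at y = -58 mm, all at x = 0. Origin: centre of its underside, on the table; z up
- filter_tray: filter-cube tray, fixed: white, 86 (x) x 186 (y) mm, walls 18 mm high, three bays along its y, each 58 mm in x by 56 mm in y, floors 4 mm above the table. Floors and label strips show the colour: red at y = +59 mm, green at 0, blue at y = -59 mm (holds the blue-label cube), all at x = 0. Origin: centre of its underside, on the table; z up
- drip_tray: drip tray for the bottle, fixed: plain square dark steel tray 80 x 80 mm, rim 12 mm high, walls and floor 3 mm. Origin: centre of its underside, on the table; z up, x and y square to its sides
- objective_green: loose microscope objective, upright, lens up, green ring: threaded foot 26 mm across, 6 mm high; straight steel barrel 32 mm across from 6 to 43 mm up (grip here); above it the green conical band and a narrow nose; 56 mm tall. Already in the rack's middle well: leave it. Origin: centre of its underside; z up; round
- cube_blue: loose fluorescence filter cube: dark grey block 36 x 36 mm, 40 mm tall, round windows on its x faces, blue label on top. Already in the tray's blue bay: leave it. Origin: centre of its underside; z up, x and y square to its sides

How it is judged:
At the end, for the whole second after the job is handed in: All seven stand in their own colour's well or bay, the bottle in the drip tray: origins within 14 mm of the bay centre in x and y (bottle 20 mm), undersides at most 9 mm above the table, upright within 0.12 rad, released and at rest (x of objective_yellow in the frame of objective_rack between -0.014 and 0.014 m and y of objective_yellow in the frame of objective_rack between 0.044 and 0.072 m and z of each of objective_yellow, objective_green, objective_blue in the frame of objective_rack below 0.009 m and angle between each of objective_yellow, objective_green, objective_blue, cube_red, cube_green, cube_blue, oil_bottle's own z axis and vertical below 0.12 rad and linear speed of each of objective_yellow, objective_green, objective_blue, cube_red, cube_green, cube_blue, oil_bottle below 0.02 m/s and angular speed of each of objective_yellow, objective_green, objective_blue, cube_red, cube_green, cube_blue, oil_bottle below 0.3 rad/s and x of objective_green in the frame of objective_rack between -0.014 and 0.014 m and y of objective_green in the frame of objective_rack between -0.014 and 0.014 m and x of objective_blue in the frame of objective_rack between -0.014 and 0.014 m and y of objective_blue in the frame of objective_rack between -0.072 and -0.044 m and x of cube_red in the frame of filter_tray between -0.014 and 0.014 m and y of cube_red in the frame of filter_tray between 0.045 and 0.073 m and z of each of cube_red, cube_green, cube_blue in the frame of filter_tray below 0.009 m and x of cube_green in the frame of filter_tray between -0.014 and 0.014 m and y of cube_green in the frame of filter_tray between -0.014 and 0.014 m and x of cube_blue in the frame of filter_tray between -0.014 and 0.014 m and y of cube_blue in the frame of filter_tray between -0.073 and -0.045 m and x of oil_bottle in the frame of drip_tray between -0.02 and 0.02 m and y of oil_bottle in the frame of drip_tray between -0.02 and 0.02 m and z of oil_bottle in the frame of drip_tray below 0.009 m); the robot touches nothing.
It fails at once if one of the five loose things is dropped or thrown: out of the fingers while its underside is more than 25 mm above the table ((height (world z) of objective_yellow above 0.025 m and contact force between the fingers and objective_yellow below 0.02 N) or (height (world z) of objective_blue above 0.025 m and contact force between the fingers and objective_blue below 0.02 N) or (height (world z) of cube_green above 0.025 m and contact force between the fingers and cube_green below 0.02 N) or (height (world z) of cube_red above 0.025 m and contact force between the fingers and cube_red below 0.02 N) or (height (world z) of oil_bottle above 0.025 m and contact force between the fingers and oil_bottle below 0.02 N)).
It fails at once if one of the five is knocked over (leans more than 50 degrees) (angle between any of objective_yellow, objective_blue, cube_green, cube_red, oil_bottle's own z axis and vertical above 0.87 rad).
It fails at once if the green-ring objective or the blue-label cube, already put away, is shifted by more than 20 mm or tipped (distance of any of objective_green, cube_blue from where it was at the start of the episode above 0.02 m or angle between any of objective_green, cube_blue's own z axis and vertical above 0.5 rad).
It also fails if it takes over 112 s, if anything falls off the work surface, if the arm or the gripper's body presses on something with over 40 N, if the wrist force passes 120 N, or if a joint passes its speed limit or range.

### The arm

A 7-joint arm with a two-finger parallel gripper is mounted at the origin on the work surface. World frame = base frame: x ahead of the robot, y to its left, z up, the work surface at z = 0. Lengths are in m, angles in rad, forces in N, time in s.
With the tool pointing down it reaches from about 0.4 to 0.85 m from the base axis. Payload 4.5 kg.
Tool frame: the origin (TCP) lies midway between the tips of the shut fingers; the grasp point (between the pads) lies 19 mm behind it; z points along the fingers, y is the direction in which the jaws open and shut (so a half turn about z gives the same grasp; the last joint's range is limited). The gripper opens to 88 mm and grips with 3 to 60 N. Pads are 18 mm wide; open, the fingers measure 123 mm over their backs; the gripper's body (75 mm by 187 mm) begins 45 mm behind the grasp point.
Start: joints at [1.371, 0.689, -0.195, 1.565, 0.157, 0.902, -0.215], TCP at [0.145, -0.608, 0.239] pointing down, gripper open.
Joint ranges: [-3.01, 3.01], [-0.46, 2.08], [-1.47, 1.51], [0.13, 2.56], [-1, 4.14], [0.04, 2.09], [-2.66, 2.66]. Speed limits (rad/s): [2.57, 2.57, 3.14, 3.14, 3.14, 3.14, 3.14].

### API

Orientations are given as a unit quaternion [x, y, z, w].
In Python, from plant import r, viewer gives the robot as it stands.
- The arm moves only by the tool play_rows, never from a script. Its argument "commands" is a list of rows, each an object with "delta_rot": the turn, a rotation vector about the tool's x, y, z normalised to -1 to 1, where 1 is pi rad, a list of three; "travel": the shift along the tool's x, y, z normalised to -1 to 1, where 1 is 15 cm, a list of three; "gripper": the opening, from -1 (shut) to 1 (fully open). In form: [{"delta_rot": [wx, wy, wz], "travel": [x, y, z], "gripper": gripper}, ...]. A call has 1 to 12 rows; each row is the pose to reach, as a shift and turn from the pose commanded when the call began, along the tool's axes at that moment, turning the shorter way round; what a row does not reach only later rows make up. A row lasts 1/8 s, in which the tool goes at most 62.5 mm and 10.7 degrees, less where a joint would pass 70% of its speed; a pose out of reach is approached as far as the arm can. A call with a number of a shift or a turn outside -1 to 1 is refused whole. A call with a gripper value outside its range is refused whole. The fingers move at their own pace and stop on an object; "force" is the grip in N (left out, the last holds). Time passes only in rows, so rows that repeat a pose let the fingers close. It gives the time, the measured TCP pose, the force and the opening at its end, in the units of the state.
- r.get_state(): the state, without advancing time (a new reading comes with each control period).
- viewer.snapshot(name): name is "scene" or "side" or "wrist"; returns a dict with "color" (420x560x3 uint8, red, green, blue), "z_map" (420x560 float32, m along the optical axis (not along the pixel's ray), 0 where there is no reading), "fx", "fy", "cx", "cy" (pixels), "distortion" ([k1, k2, p1, p2, k3] as OpenCV has them; the pictures are not rectified), "origin" and "attitude" of the camera in the world. Camera axes: x right, y up, looking along -z (the intrinsics and any distortion apply to the point x, -y, -z); pixel columns grow to the right and rows downward; lengths in m; the calibration is good to about 2 mm. A picture is of the moment at which its call begins.
- r.finish_job(): hands the job in, once; it reports no verdict.
Trained networks look in the newest picture that a camera, given by its name, has taken for a name from the list of things; names that differ only in an ending like _2 or _b are one class to them, and where a whole thing is asked for, a point or a joint stands for the part that bears it (a point fixed in the world has none). Each returns a list of dicts, best first, with "conf" (0 to 1); they miss things now and then, are a little off and sometimes report something else, mostly with a low value. They report only what shows in the picture. A call takes as long as a camera call.
- viewer.outline_of(camera, label): "pixels" (420x560 bool, what is visible of it) and "at" ([column, row] in pixels, amid what is visible of it).
- viewer.pinpoint(camera, label): "at" ([column, row] in pixels: a listed point, or the origin of a listed thing).
The state is a dict: "clock": time; "q": joint angles; "qd": joint speeds; "joint_torque": joint torques, N m; "tool_pos": TCP position; "eef_rot": TCP orientation; "contact_force": force on the tool from outside, world axes, zero at the start; "moment": the same for the moment, N m; "opening": opening from 0.0 (shut) to 1.0 (fully open).
Only numpy, scipy, OpenCV 4.12 (cv2) and the standard library are available. Lean on these libraries where they do the work, as an engineer would, in place of code of your own. Each camera call takes 0.05 s, during which the arm holds its last target. There are 200 camera calls.

## Working session

There is one attempt and no reset: what is moved stays moved. The work goes in short steps, Python scripts to look and compute and a tool call to move; the robot and the scene stay as the last step left them, time stands still between calls to the robot, and variables do not carry over. Pictures are saved under pics/ and viewed, about 12 in all and at most 16, crops included, and the job is handed in when it is done.

Besides the shell and the picture viewer there is one more tool, called after ">>>" as name(argument=value, ...), one argument or row to a line, values as JSON. play_rows: Moves the arm, as the interface text tells. Its arguments: {"type":"object","properties":{"commands":{"type":"array","items":{"type":"object","properties":{"delta_rot":{"type":"array","items":{"type":"number","minimum":-1,"maximum":1}},"travel":{"type":"array","items":{"type":"number","minimum":-1,"maximum":1}},"gripper":{"type":"number"}}}},"force":{"type":"number"}},"required":["commands"]}

```bash
mkdir -p pics; ls
cat > h.py <<'E'
import numpy as np, cv2
from scipy.spatial.transform import Rotation as R
from plant import r, viewer
def rot(a):
    a=np.array(a); return a if a.shape==(3,3) else R.from_quat(a).as_matrix()
def save(s,n): cv2.imwrite('pics/'+n,s['color'][:,:,::-1])
def norm(s,px):
    K=np.array([[s['fx'],0,s['cx']],[0,s['fy'],s['cy']],[0,0,1.]])
    return cv2.undistortPoints(np.array(px,float).reshape(-1,1,2),K,np.array(s['distortion'],float)).reshape(-1,2)
def rays(s,px):
    n=norm(s,px); return np.c_[n[:,0],-n[:,1],-np.ones(len(n))]@rot(s['attitude']).T
def onplane(s,px,z):
    d=rays(s,px); o=np.array(s['origin']); return o+d*((z-o[2])/d[:,2])[:,None]
def cloud(s,mask):
    v,u=np.nonzero(mask&(s['z_map']>0)); d=rays(s,np.c_[u,v]); return np.array(s['origin'])+d*s['z_map'][v,u][:,None]
E
python3 - <<'E'
from h import *
names="objective_yellow objective_blue cube_green cube_red oil_bottle objective_rack filter_tray drip_tray objective_green cube_blue".split()
st=r.get_state(); print(st['tool_pos'],st['eef_rot'],st['contact_force'])
ims=[]
for c in ['scene','side','wrist']:
    s=viewer.snapshot(c); save(s,c+'0.png'); ims.append(s['color'])
    print(c,np.round(s['origin'],3),np.round(s['attitude'],3),s['fx'])
    for n in names:
        o=viewer.outline_of(c,n); p=viewer.pinpoint(c,n)
        t=''
        for q in o[:2]:
            P=cloud(s,q['pixels'])
            if len(P): t+=f" [{q['conf']:.2f} at {np.round(q['at'])} med {np.round(np.median(P,0),3)} lo {np.round(np.percentile(P,2,0),3)} hi {np.round(np.percentile(P,98,0),3)}]"
        for q in p[:2]: t+=f" pin {q['conf']:.2f} {np.round(q['at'])} {np.round(onplane(s,[q['at']],0.002)[0],3)}"
        print(n,t)
E
```

```text
pics
[ 0.14461595 -0.60742179  0.2379338 ] [ 9.93167607e-01  1.16693331e-01 -1.65245572e-04 -8.62366641e-04] [ 0.20845112 -0.64096766 -0.30669321]
scene [ 0.85  -0.546  0.748] [0.355 0.101 0.263 0.891] 512.120722782852
objective_yellow  [0.60 at [187. 256.] med [ 0.419 -0.173  0.043] lo [ 0.403 -0.182  0.009] hi [ 0.427 -0.156  0.056]] pin 0.60 [189. 262.] [ 0.411 -0.163  0.002]
objective_blue  [0.82 at [295. 110.] med [0.354 0.294 0.037] lo [0.335 0.287 0.003] hi [0.364 0.31  0.063]] pin 0.84 [295. 122.] [0.354 0.295 0.002]
cube_green  [0.97 at [283. 159.] med [0.424 0.138 0.037] lo [0.402 0.129 0.005] hi [0.439 0.168 0.046]] pin 0.93 [281. 167.] [0.413 0.145 0.002] pin 0.15 [247. 207.] [0.421 0.007 0.002]
cube_red  [0.63 at [245. 204.] med [ 0.432 -0.015  0.038] lo [ 0.411 -0.025  0.006] hi [0.446 0.01  0.046]] pin 0.92 [244. 208.] [0.417 0.001 0.002]
oil_bottle  [0.65 at [102. 294.] med [ 0.361 -0.314  0.046] lo [ 0.341 -0.326  0.005] hi [ 0.371 -0.295  0.076]] [0.21 at [244. 201.] med [ 0.432 -0.016  0.038] lo [ 0.409 -0.025  0.005] hi [0.446 0.01  0.046]] pin 0.81 [105. 302.] [ 
[... 2360 characters left out ...]
in 0.73 [297. 137.] [ 0.545 -0.305  0.002] pin 0.58 [248. 198.] [ 0.588 -0.06   0.002]
objective_green  [0.75 at [197. 335.] med [0.548 0.326 0.048] lo [0.538 0.306 0.01 ] hi [0.566 0.335 0.061]] [0.36 at [230. 220.] med [0.6   0.023 0.009] lo [ 0.547 -0.081  0.001] hi [0.647 0.095 0.02 ]] pin 0.81 [199. 343.] [0.548 0.32  0.002]
cube_blue  [0.78 at [247. 189.] med [ 0.588 -0.046  0.037] lo [ 0.572 -0.071  0.007] hi [ 0.611 -0.036  0.047]] pin 0.59 [246. 197.] [ 0.594 -0.059  0.002]
wrist [ 0.222 -0.589  0.385] [-0.119  0.094 -0.613  0.775] 374.71545351351136
objective_yellow 
objective_blue 
cube_green 
cube_red 
oil_bottle 
objective_rack 
filter_tray 
drip_tray 
objective_green 
cube_blue
```

View pics/scene0.png

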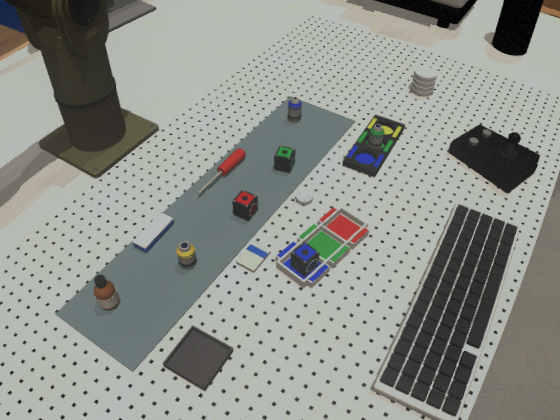

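View pics/side0.png

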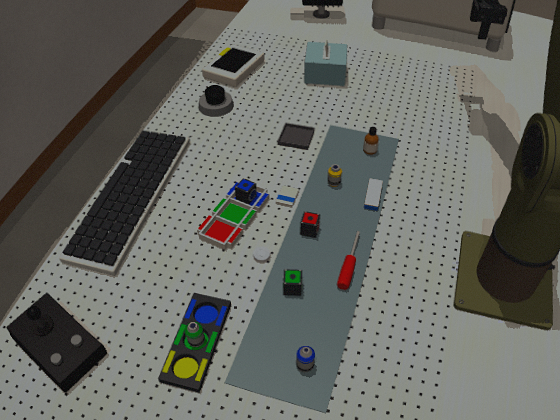

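Run:
```python
from h import *
# top-surface clouds merged from both cameras; per-object vertical-extent fits
objs=dict(objective_yellow=(.052,.016,.008,.036),objective_blue=(.060,.016,.008,.042),oil_bottle=(.072,.018,.008,.036),objective_green=(.056,.016,.02,.04))
from scipy.optimize import least_squares
S={c:viewer.snapshot(c) for c in ['scene','side']}
for n,(h,rad,a,b) in objs.items():
    out=[]
    for c,s in S.items():
        o=viewer.outline_of(c,n)[0]; P=cloud(s,o['pixels'])
        Q=P[(P[:,2]>a)&(P[:,2]<b+.002)]
        c0=np.median(Q,0)[:2]; 
        v=c0-np.array(s['origin'])[:2]; v/=np.linalg.norm(v)
        f=least_squares(lambda p:np.hypot(Q[:,0]-p[0],Q[:,1]-p[1])-rad,c0+v*.01,loss='soft_l1',f_scale=.001)
        T=P[P[:,2]>P[:,2].max()-.008]
        out.append((np.round(f.x,4),np.round(T[:,:2].mean(0),4),len(Q)))
    print(n,out)
for n in ['cube_red','cube_green','cube_blue','drip_tray','filter_tray','objective_rack']:
    for c,s in S.items():
        o=viewer.outline_of(c,n)[0]; P=cloud(s,o['pixels'])
        zt={'drip':.012,'filt':.018,'obje':.016}.get(n[:4],.042 if n!='cube_blue' else .044)
        T=P[abs(P[:,2]-zt)<.005]
        x=cv2.minAreaRect((T[:,:2]*1000).astype(np.float32))
        print(n,c,np.round(x[0],1),np.round(x[1],1),round(x[2],1),len(T))
```

```text
objective_yellow [(array([6.018e-01, 5.000e-04]), array([ 0.5711, -0.0682]), 1901), (array([ 0.4145, -0.1667]), array([ 0.4138, -0.1631]), 119)]
objective_blue [(array([0.3476, 0.3046]), array([0.3504, 0.3002]), 169), (array([0.3493, 0.3038]), array([0.3487, 0.3056]), 161)]
oil_bottle [(array([ 0.3518, -0.3087]), array([ 0.354 , -0.3093]), 210), (array([ 0.3533, -0.309 ]), array([ 0.353 , -0.3047]), 131)]
objective_green [(array([0.5514, 0.3191]), array([0.553 , 0.3154]), 113), (array([0.5536, 0.3177]), array([0.5528, 0.3201]), 100)]
cube_red scene [426.6  -6.2] [36.8 37.7] 2.4 291
cube_red side [427.   -5.4] [35.6 38.8] 4.5 237
cube_green scene [419.1 149.2] [34.9 40.8] 15.9 222
cube_green side [418.5 151.9] [31.3 36.6] 11.9 244
cube_blue scene [426.5  -6.3] [36.6 37.8] 2.8 276
cube_blue side [592.2 -55.8] [40.2 37.3] 78.6 207
drip_tray scene [ 544.7 -303.2] [81.9 82.3] 3.0 497
drip_tray side [ 546.3 -302.6] [78.5 86.3] 3.1 184
filter_tray scene [5.976e+02 4.000e-01] [188.2  87.5] 80.2 1399
filter_tray side [598.4   1.4] [189.2  88.1] 79.5 911
objective_rack scene [551.5 318.6] [ 78.3 197.6] 3.6 1194
objective_rack side [553.3 319.8] [ 78.9 191.5] 3.9 2384
```

>>> play_rows(
  commands=[
    {"travel":[0.1,-0.09,0],"delta_rot":[0,0,-0.05],"gripper":1},
    {"travel":[0.3,-0.27,0],"delta_rot":[0,0,-0.1],"gripper":1},
    {"travel":[0.5,-0.45,0],"delta_rot":[0,0,-0.16],"gripper":1},
    {"travel":[0.7,-0.63,0],"delta_rot":[0,0,-0.21],"gripper":1},
    {"travel":[0.85,-0.75,0],"delta_rot":[0,0,-0.27],"gripper":1},
    {"travel":[0.905,-0.807,0],"delta_rot":[0,0,-0.32],"gripper":1},
    {"travel":[0.905,-0.807,0],"delta_rot":[0,0,-0.37],"gripper":1},
    {"travel":[0.905,-0.807,0],"delta_rot":[0,0,-0.4256],"gripper":1},
    {"travel":[0.905,-0.807,0],"delta_rot":[0,0,-0.4256],"gripper":1},
  ],
  force=15,
)

```text
clock: 5.38
tool_pos: [0.2487, -0.4589, 0.2387]
eef_rot: [0.708, 0.706, 0.0, 0.0]
contact_force: [-0.4, -0.6, -0.2]
opening: 0.997
```

```bash
cat >> h.py <<'E'
def go(x,y,z,yaw=90):
    "yaw = heading of tool x in deg, tool straight down; prints norm. travel / turn from the present pose"
    st=r.get_state(); A=R.from_quat(st['eef_rot']); 
    a=np.radians(yaw); X=np.array([np.cos(a),np.sin(a),0]); Z=np.array([0,0,-1.]); B=R.from_matrix(np.c_[X,np.cross(Z,X),Z])
    print('t',round(st['clock'],2),'at',np.round(st['tool_pos'],4),'->',(x,y,z,yaw),'travel',np.round(A.inv().apply(np.array([x,y,z])-st['tool_pos'])/.15,3),'rot',np.round((A.inv()*B).as_rotvec()/np.pi,4),'q',np.round(st['q'],2),'open',round(st['opening'],3))
E
python3 -c "
from h import *
go(.353,-.309,.15)"
```

```text
t 5.38 at [ 0.2487 -0.4589  0.2387] -> (0.353, -0.309, 0.15, 90) travel [1.001 0.693 0.592] rot [ 0.0001 -0.     -0.0007] q [ 1.34  0.6  -0.58  1.86  0.44  0.81  0.53] open 0.997
```

>>> play_rows(
  commands=[
    {"travel":[0.25,0.17,0.15],"delta_rot":[0,0,0],"gripper":1},
    {"travel":[0.5,0.35,0.3],"delta_rot":[0,0,0],"gripper":1},
    {"travel":[0.75,0.52,0.45],"delta_rot":[0,0,0],"gripper":1},
    {"travel":[0.93,0.65,0.55],"delta_rot":[0,0,0],"gripper":1},
    {"travel":[1,0.693,0.592],"delta_rot":[0,0,0],"gripper":1},
    {"travel":[1,0.693,0.592],"delta_rot":[0,0,0],"gripper":1},
  ],
)

```text
clock: 6.12
tool_pos: [0.3527, -0.3089, 0.1499]
eef_rot: [0.707, 0.707, -0.0, -0.0]
contact_force: [0.4, -0.5, -0.1]
opening: 1.001
```

```bash
python3 -c "
from h import *
s=viewer.snapshot('wrist');save(s,'w1.png')
o=viewer.outline_of('wrist','oil_bottle')
if o:
  P=cloud(s,o[0]['pixels']); T=P[P[:,2]>.066]; print(o[0]['conf'],T.mean(0),T.min(0),T.max(0))
go(.353,-.309,.018)"
```

```text
t 6.22 at [ 0.352  -0.3104  0.1503] -> (0.353, -0.309, 0.018, 90) travel [0.011 0.007 0.882] rot [-0.0001  0.0005 -0.001 ] q [ 0.88  0.67 -0.41  2.1   0.57  0.48  0.03] open 1.0
```

View pics/w1.png

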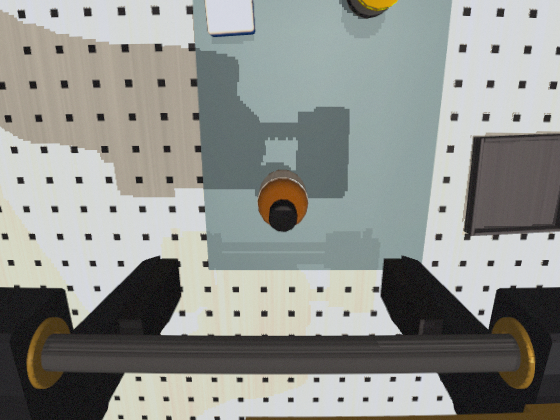

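>>> play_rows(
  commands=[
    {"travel":[0,0,0.25],"delta_rot":[0,0,0],"gripper":1},
    {"travel":[0,0,0.5],"delta_rot":[0,0,0],"gripper":1},
    {"travel":[0,0,0.7],"delta_rot":[0,0,0],"gripper":1},
    {"travel":[0,0,0.82],"delta_rot":[0,0,0],"gripper":1},
    {"travel":[0,0,0.88],"delta_rot":[0,0,0],"gripper":1},
    {"travel":[0,0,0.88],"delta_rot":[0,0,0],"gripper":0.2},
    {"travel":[0,0,0.88],"delta_rot":[0,0,0],"gripper":-0.1},
    {"travel":[0,0,0.88],"delta_rot":[0,0,0],"gripper":-0.4},
    {"travel":[0,0,0.88],"delta_rot":[0,0,0],"gripper":-0.6},
    {"travel":[0,0,0.88],"delta_rot":[0,0,0],"gripper":-1},
    {"travel":[0,0,0.88],"delta_rot":[0,0,0],"gripper":-1},
    {"travel":[0,0,0.88],"delta_rot":[0,0,0],"gripper":-1},
  ],
  force=20,
)

```text
clock: 7.72
tool_pos: [0.353, -0.3088, 0.0181]
eef_rot: [0.707, 0.707, 0.0, 0.0]
contact_force: [0.5, -0.0, 1.9]
opening: 0.401
```

>>> play_rows(
  commands=[
    {"travel":[0,0,0],"delta_rot":[0,0,0],"gripper":-1},
    {"travel":[0,0,0],"delta_rot":[0,0,0],"gripper":-1},
  ],
)

```text
clock: 7.98
tool_pos: [0.353, -0.3088, 0.018]
eef_rot: [0.707, 0.707, 0.0, 0.0]
contact_force: [0.1, 0.0, 3.4]
opening: 0.401
```

>>> play_rows(
  commands=[
    {"travel":[0,0,-0.1],"delta_rot":[0,0,0],"gripper":-1},
    {"travel":[0,0,-0.25],"delta_rot":[0,0,0],"gripper":-1},
    {"travel":[0,0.08,-0.4],"delta_rot":[0,0,0],"gripper":-1},
    {"travel":[0.01,0.25,-0.4],"delta_rot":[0,0,0],"gripper":-1},
    {"travel":[0.02,0.45,-0.4],"delta_rot":[0,0,0],"gripper":-1},
    {"travel":[0.03,0.65,-0.4],"delta_rot":[0,0,0],"gripper":-1},
    {"travel":[0.04,0.8,-0.4],"delta_rot":[0,0,0],"gripper":-1},
    {"travel":[0.04,0.9,-0.4],"delta_rot":[0,0,0],"gripper":-1},
    {"travel":[0.04,0.9,-0.4],"delta_rot":[0,0,0],"gripper":-1},
  ],
)

```text
clock: 9.1
tool_pos: [0.4883, -0.3023, 0.0774]
eef_rot: [0.707, 0.707, 0.0, -0.0]
contact_force: [-0.2, 0.7, -1.3]
opening: 0.398
```

>>> play_rows(
  commands=[
    {"travel":[0,0.1,0],"delta_rot":[0,0,0],"gripper":-1},
    {"travel":[0,0.25,0],"delta_rot":[0,0,0],"gripper":-1},
    {"travel":[0,0.35,0],"delta_rot":[0,0,0],"gripper":-1},
    {"travel":[0,0.383,0],"delta_rot":[0,0,0],"gripper":-1},
    {"travel":[0,0.383,0.12],"delta_rot":[0,0,0],"gripper":-1},
    {"travel":[0,0.383,0.24],"delta_rot":[0,0,0],"gripper":-1},
    {"travel":[0,0.383,0.32],"delta_rot":[0,0,0],"gripper":-1},
    {"travel":[0,0.383,0.36],"delta_rot":[0,0,0],"gripper":-1},
    {"travel":[0,0.383,0.38],"delta_rot":[0,0,0],"gripper":-1},
    {"travel":[0,0.383,0.39],"delta_rot":[0,0,0],"gripper":-1},
    {"travel":[0,0.383,0.39],"delta_rot":[0,0,0],"gripper":-1},
  ],
)

```text
clock: 10.48
tool_pos: [0.5454, -0.3029, 0.0197]
eef_rot: [0.707, 0.707, 0.0, 0.0]
contact_force: [0.7, -0.8, -0.6]
opening: 0.403
```

>>> play_rows(
  commands=[
    {"travel":[0,0,0.007],"delta_rot":[0,0,0],"gripper":-1},
    {"travel":[0,0,0.007],"delta_rot":[0,0,0],"gripper":-0.1},
    {"travel":[0,0,0.007],"delta_rot":[0,0,0],"gripper":0.2},
    {"travel":[0,0,0.007],"delta_rot":[0,0,0],"gripper":0.8},
    {"travel":[0,0,0.007],"delta_rot":[0,0,0],"gripper":1},
    {"travel":[0,0,-0.2],"delta_rot":[0,0,0],"gripper":1},
    {"travel":[0,0,-0.5],"delta_rot":[0,0,0],"gripper":1},
    {"travel":[0,0,-0.8],"delta_rot":[0,0,0],"gripper":1},
    {"travel":[0,0,-0.87],"delta_rot":[0,0,0],"gripper":1},
    {"travel":[0,0,-0.87],"delta_rot":[0,0,0],"gripper":1},
  ],
)

```text
clock: 11.72
tool_pos: [0.5452, -0.303, 0.1501]
eef_rot: [0.707, 0.707, -0.0, 0.0]
contact_force: [0.3, -0.5, -0.6]
opening: 1.002
```

```bash
python3 -c "
from h import *
s=viewer.snapshot('wrist');save(s,'w2.png')
go(.4145,-.1657,.15)"
```

```text
t 11.78 at [ 0.5445 -0.3027  0.149 ] -> (0.4145, -0.1657, 0.15, 90) travel [ 0.914 -0.866 -0.005] rot [-0.0005 -0.0001  0.    ] q [ 0.7   0.83 -0.48  1.64  0.5   0.8  -0.01] open 0.996
```

View pics/w2.png

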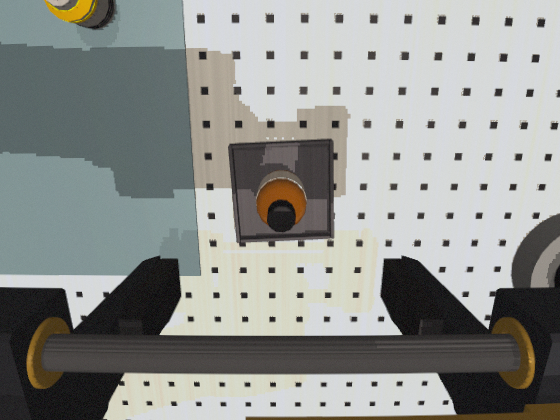

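>>> play_rows(
  commands=[
    {"travel":[0.2,-0.19,0],"delta_rot":[0,0,0],"gripper":1},
    {"travel":[0.45,-0.43,0],"delta_rot":[0,0,0],"gripper":1},
    {"travel":[0.7,-0.67,0],"delta_rot":[0,0,0],"gripper":1},
    {"travel":[0.86,-0.82,0],"delta_rot":[0,0,0],"gripper":1},
    {"travel":[0.913,-0.873,0],"delta_rot":[0,0,0],"gripper":1},
    {"travel":[0.913,-0.873,0],"delta_rot":[0,0,0],"gripper":1},
  ],
)

```text
clock: 12.52
tool_pos: [0.4144, -0.166, 0.1493]
eef_rot: [0.707, 0.707, -0.0, -0.0]
contact_force: [0.2, -0.4, 0.2]
opening: 1.001
```

```bash
python3 -c "
from h import *
s=viewer.snapshot('wrist');save(s,'w3.png')
hsv=cv2.cvtColor(s['color'],cv2.COLOR_RGB2HSV)
m=(hsv[...,0]>20)&(hsv[...,0]<34)&(hsv[...,1]>150)&(hsv[...,2]>100)
P=cloud(s,m);P=P[(P[:,2]>.03)&(P[:,2]<.07)];print(len(P),P.mean(0),(P.min(0)+P.max(0))/2,P.max(0)-P.min(0))
z=cloud(s,np.ones(m.shape,bool)); 
T=z[(z[:,2]>.046)&(z[:,2]<.06)&(np.hypot(z[:,0]-.4145,z[:,1]+.166)<.04)];print('top',len(T),T.mean(0),(T.min(0)+T.max(0))/2)
go(.4145,-.1657,.018)"
```

```text
838 [ 0.41477111 -0.16019992  0.04486007] [ 0.4145052  -0.16440161  0.04308591] [0.03142595 0.03172534 0.0136461 ]
top 1049 [ 0.41468407 -0.16274837  0.05185003] [ 0.41463058 -0.16432548  0.05151518]
t 12.57 at [ 0.4152 -0.1666  0.1495] -> (0.4145, -0.1657, 0.018, 90) travel [ 0.006 -0.005  0.877] rot [ 0.0001  0.0001 -0.0002] q [ 0.52  0.65 -0.39  2.17  0.58  0.43 -0.33] open 0.999
```

>>> play_rows(
  commands=[
    {"travel":[0.01,0,0.25],"delta_rot":[0,0,0],"gripper":1},
    {"travel":[0.01,0,0.5],"delta_rot":[0,0,0],"gripper":1},
    {"travel":[0.01,0,0.7],"delta_rot":[0,0,0],"gripper":1},
    {"travel":[0.01,0,0.82],"delta_rot":[0,0,0],"gripper":1},
    {"travel":[0.01,0,0.867],"delta_rot":[0,0,0],"gripper":1},
    {"travel":[0.01,0,0.867],"delta_rot":[0,0,0],"gripper":0.2},
    {"travel":[0.01,0,0.867],"delta_rot":[0,0,0],"gripper":-0.1},
    {"travel":[0.01,0,0.867],"delta_rot":[0,0,0],"gripper":-0.4},
    {"travel":[0.01,0,0.867],"delta_rot":[0,0,0],"gripper":-0.6},
    {"travel":[0.01,0,0.867],"delta_rot":[0,0,0],"gripper":-1},
    {"travel":[0.01,0,0.867],"delta_rot":[0,0,0],"gripper":-1},
    {"travel":[0.01,0,0.867],"delta_rot":[0,0,0],"gripper":-1},
  ],
  force=25,
)

```text
clock: 14.08
tool_pos: [0.4143, -0.1644, 0.02]
eef_rot: [0.707, 0.707, -0.0, 0.0]
contact_force: [-0.7, -0.2, 0.7]
opening: 0.357
```

>>> play_rows(
  commands=[
    {"travel":[0,0,0],"delta_rot":[0,0,0],"gripper":-1},
    {"travel":[0,0,0],"delta_rot":[0,0,0],"gripper":-1},
  ],
)

```text
clock: 14.32
tool_pos: [0.4143, -0.1644, 0.02]
eef_rot: [0.707, 0.707, -0.0, 0.0]
contact_force: [0.3, 0.4, 1.4]
opening: 0.356
```

>>> play_rows(
  commands=[
    {"travel":[0,0,-0.12],"delta_rot":[0,0,0],"gripper":-1},
    {"travel":[0,0,-0.35],"delta_rot":[0,0,0],"gripper":-1},
    {"travel":[0.05,0,-0.6],"delta_rot":[0,0,0],"gripper":-1},
    {"travel":[0.2,0,-0.75],"delta_rot":[0,0,0],"gripper":-1},
    {"travel":[0.42,0,-0.8],"delta_rot":[0,0,0],"gripper":-1},
    {"travel":[0.66,0,-0.8],"delta_rot":[0,0,0],"gripper":-1},
    {"travel":[0.9,0,-0.8],"delta_rot":[0,0,0],"gripper":-1},
  ],
)

```text
clock: 15.2
tool_pos: [0.4141, -0.0285, 0.1399]
eef_rot: [0.707, 0.707, 0.0, 0.0]
contact_force: [1.1, 0.6, -1.1]
opening: 0.354
```

>>> play_rows(
  commands=[
    {"travel":[0.24,0.1,0],"delta_rot":[0,0,0],"gripper":-1},
    {"travel":[0.48,0.2,0],"delta_rot":[0,0,0],"gripper":-1},
    {"travel":[0.72,0.3,0],"delta_rot":[0,0,0],"gripper":-1},
    {"travel":[0.9,0.4,0],"delta_rot":[0,0,0],"gripper":-1},
  ],
)

```text
clock: 15.7
tool_pos: [0.4743, 0.1074, 0.1397]
eef_rot: [0.707, 0.708, -0.0, -0.0]
contact_force: [0.1, -0.1, -0.1]
opening: 0.361
```

>>> play_rows(
  commands=[
    {"travel":[0.24,0.1,0],"delta_rot":[0,0,0],"gripper":-1},
    {"travel":[0.48,0.25,0],"delta_rot":[0,0,0],"gripper":-1},
    {"travel":[0.72,0.4,0],"delta_rot":[0,0,0],"gripper":-1},
    {"travel":[0.9,0.49,0],"delta_rot":[0,0,0],"gripper":-1},
    {"travel":[0.9,0.49,0],"delta_rot":[0,0,0],"gripper":-1},
  ],
)

```text
clock: 16.32
tool_pos: [0.5477, 0.2435, 0.1395]
eef_rot: [0.706, 0.708, 0.001, -0.001]
contact_force: [-0.5, -0.8, -0.6]
opening: 0.357
```

```bash
python3 -c "
from h import *
s=viewer.snapshot('wrist');save(s,'w4.png')
hsv=cv2.cvtColor(s['color'],cv2.COLOR_RGB2HSV)
m=(hsv[...,0]>20)&(hsv[...,0]<34)&(hsv[...,1]>120)&(hsv[...,2]>60)
P=cloud(s,m);P=P[(P[:,2]>-.01)&(P[:,2]<.03)];print(len(P),P.mean(0),P.min(0),P.max(0))
go(.5487,.3771,.14,93.7)"
```

```text
3373 [0.55079916 0.37005572 0.00889921] [0.51569787 0.35434067 0.00246474] [0.58869577 0.38243899 0.01932435]
t 16.38 at [0.5471 0.2411 0.1393] -> (0.5487, 0.3771, 0.14, 93.7) travel [ 0.907  0.012 -0.005] rot [-0.0003  0.0001 -0.0202] q [-0.17  0.84 -0.59  1.72  0.63  0.78 -1.06] open 0.35
```

View pics/w4.png

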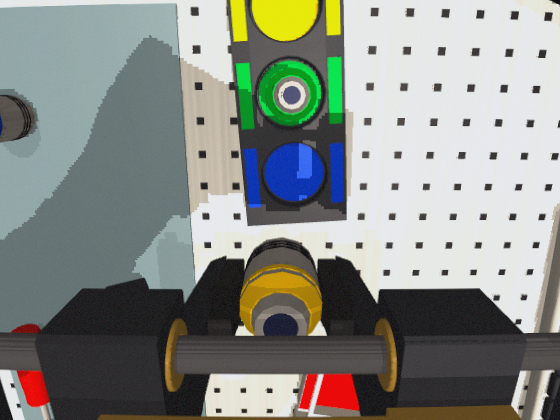

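```bash
python3 -c "
from h import *
s=viewer.snapshot('wrist')
hsv=cv2.cvtColor(s['color'],cv2.COLOR_RGB2HSV)
m=((hsv[...,0]>110)&(hsv[...,0]<130)&(hsv[...,1]>150)).astype(np.uint8)
n,l,st,ce=cv2.connectedComponentsWithStats(m)
i=1+np.argmax(st[1:,4]); print(st[i],ce[i])
P=cloud(s,l==i); print(P.mean(0),P.min(0),P.max(0)); print('px ray',onplane(s,[ce[i]],.004))
g=cloud(s,np.ones(m.shape,bool)); T=g[(g[:,2]>.05)&(np.hypot(g[:,0]-.5524,g[:,1]-.319)<.04)]; print('green top',T.mean(0),(T.min(0)+T.max(0))/2)
"
```

```text
[ 266  139   59   59 2743] [294.65840321 167.97010572]
[0.55909655 0.26323347 0.0047933 ] [0.53719161 0.23999845 0.00283306] [0.58155126 0.28534159 0.0072002 ]
px ray [[0.55913545 0.26318868 0.004     ]]
green top [0.5551808  0.32018285 0.05636717] [0.55563389 0.31988795 0.05646851]
```

>>> play_rows(
  commands=[
    {"travel":[0.2,0,0],"delta_rot":[0,0,0],"gripper":-1},
    {"travel":[0.5,0.01,0],"delta_rot":[0,0,-0.01],"gripper":-1},
    {"travel":[0.78,0.013,0],"delta_rot":[0,0,-0.02],"gripper":-1},
    {"travel":[0.917,0.013,0],"delta_rot":[0,0,-0.0206],"gripper":-1},
    {"travel":[0.917,0.013,0.1],"delta_rot":[0,0,-0.0206],"gripper":-1},
    {"travel":[0.917,0.013,0.3],"delta_rot":[0,0,-0.0206],"gripper":-1},
    {"travel":[0.917,0.013,0.5],"delta_rot":[0,0,-0.0206],"gripper":-1},
    {"travel":[0.917,0.013,0.62],"delta_rot":[0,0,-0.0206],"gripper":-1},
    {"travel":[0.917,0.013,0.68],"delta_rot":[0,0,-0.0206],"gripper":-1},
    {"travel":[0.917,0.013,0.68],"delta_rot":[0,0,-0.0206],"gripper":-1},
  ],
)

```text
clock: 17.68
tool_pos: [0.5497, 0.3776, 0.0376]
eef_rot: [0.684, 0.729, -0.0, 0.0]
contact_force: [-0.5, 0.0, -2.0]
opening: 0.353
```

```bash
python3 -c "
from h import *
s=viewer.snapshot('wrist');save(s,'w5.png')
go(.5502,.3778,.022,93.7)"
```

```text
t 17.73 at [0.55   0.3782 0.0383] -> (0.5502, 0.3778, 0.022, 93.7) travel [-0.003  0.001  0.109] rot [ 0.0002 -0.0001 -0.    ] q [-0.4   1.05 -0.53  1.54  0.69  0.75 -1.17] open 0.354
```

View pics/w5.png

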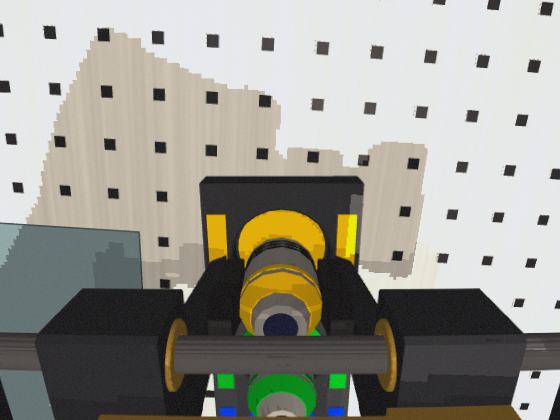

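>>> play_rows(
  commands=[
    {"travel":[0,0,0.05],"delta_rot":[0,0,0],"gripper":-1},
    {"travel":[0,0,0.08],"delta_rot":[0,0,0],"gripper":-1},
    {"travel":[0,0,0.1],"delta_rot":[0,0,0],"gripper":-1},
    {"travel":[0,0,0.105],"delta_rot":[0,0,0],"gripper":-1},
    {"travel":[0,0,0.105],"delta_rot":[0,0,0],"gripper":-1},
  ],
)

```text
clock: 18.35
tool_pos: [0.5497, 0.3783, 0.0221]
eef_rot: [0.684, 0.73, 0.0, 0.0]
contact_force: [0.2, -0.2, -1.4]
opening: 0.354
```

>>> play_rows(
  commands=[
    {"travel":[0,0,0.004],"delta_rot":[0,0,0],"gripper":-1},
    {"travel":[0,0,0.004],"delta_rot":[0,0,0],"gripper":-0.2},
    {"travel":[0,0,0.004],"delta_rot":[0,0,0],"gripper":0.1},
    {"travel":[0,0,0.004],"delta_rot":[0,0,0],"gripper":0.4},
    {"travel":[0,0,0.004],"delta_rot":[0,0,0],"gripper":1},
    {"travel":[0,0,-0.15],"delta_rot":[0,0,0],"gripper":1},
    {"travel":[0,0,-0.45],"delta_rot":[0,0,0],"gripper":1},
    {"travel":[0,0,-0.75],"delta_rot":[0,0,0],"gripper":1},
    {"travel":[0,0,-0.86],"delta_rot":[0,0,0],"gripper":1},
    {"travel":[0,0,-0.86],"delta_rot":[0,0,0],"gripper":1},
  ],
)

```text
clock: 19.6
tool_pos: [0.5502, 0.3786, 0.1527]
eef_rot: [0.684, 0.73, 0.001, 0.0]
contact_force: [0.2, -0.3, -0.9]
opening: 0.996
```

```bash
python3 -c "
from h import *
s=viewer.snapshot('wrist');save(s,'w6.png')
g=cloud(s,np.ones(s['z_map'].shape,bool)); T=g[(g[:,2]>.048)&(np.hypot(g[:,0]-.55,g[:,1]-.378)<.03)]; print('yellow top',T.mean(0),(T.min(0)+T.max(0))/2)
go(.349,.3042,.15,90)"
```

```text
yellow top [0.54945757 0.39953691 0.20661272] [0.54998663 0.38625617 0.14641945]
t 19.65 at [0.5495 0.3778 0.1509] -> (0.349, 0.3042, 0.15, 90) travel [-0.403 -1.366  0.007] rot [-0.      0.0002  0.0206] q [-0.37  0.91 -0.61  1.49  0.59  0.93 -1.09] open 0.997
```

>>> play_rows(
  commands=[
    {"travel":[-0.08,-0.25,0],"delta_rot":[0,0,0],"gripper":1},
    {"travel":[-0.17,-0.55,0],"delta_rot":[0,0,0.01],"gripper":1},
    {"travel":[-0.25,-0.85,0],"delta_rot":[0,0,0.02],"gripper":1},
    {"travel":[-0.3,-1,0],"delta_rot":[0,0,0.0206],"gripper":1},
    {"travel":[-0.3,-1,0],"delta_rot":[0,0,0.0206],"gripper":1},
  ],
)

```text
clock: 20.27
tool_pos: [0.4009, 0.3221, 0.1499]
eef_rot: [0.706, 0.708, -0.002, 0.0]
contact_force: [0.6, -0.2, -0.5]
opening: 1.001
```

```bash
python3 -c "
from h import *
s=viewer.snapshot('wrist')
g=cloud(s,np.ones(s['z_map'].shape,bool)); T=g[(g[:,2]>.054)&(g[:,2]<.07)&(np.hypot(g[:,0]-.349,g[:,1]-.304)<.03)]; print('blue top',len(T),T.mean(0),(T.min(0)+T.max(0))/2)
go(.349,.3042,.15,90)"
```

```text
blue top 786 [0.35170715 0.30773349 0.05892718] [0.35143479 0.30649514 0.05927375]
t 20.32 at [0.4026 0.323  0.1501] -> (0.349, 0.3042, 0.15, 90) travel [-0.125 -0.357  0.002] rot [-0.0004  0.0006  0.0003] q [-0.43  0.73 -0.55  1.96  0.64  0.63 -1.4 ] open 0.998
```

>>> play_rows(
  commands=[
    {"travel":[-0.05,-0.17,0],"delta_rot":[0,0,0],"gripper":1},
    {"travel":[-0.11,-0.31,0],"delta_rot":[0,0,0],"gripper":1},
    {"travel":[-0.115,-0.345,0],"delta_rot":[0,0,0],"gripper":1},
    {"travel":[-0.115,-0.345,0.2],"delta_rot":[0,0,0],"gripper":1},
    {"travel":[-0.115,-0.345,0.45],"delta_rot":[0,0,0],"gripper":1},
    {"travel":[-0.115,-0.345,0.68],"delta_rot":[0,0,0],"gripper":1},
    {"travel":[-0.115,-0.345,0.82],"delta_rot":[0,0,0],"gripper":1},
    {"travel":[-0.115,-0.345,0.867],"delta_rot":[0,0,0],"gripper":1},
    {"travel":[-0.115,-0.345,0.867],"delta_rot":[0,0,0],"gripper":0.2},
    {"travel":[-0.115,-0.345,0.867],"delta_rot":[0,0,0],"gripper":-0.1},
    {"travel":[-0.115,-0.345,0.867],"delta_rot":[0,0,0],"gripper":-0.4},
  ],
)

```text
clock: 21.7
tool_pos: [0.3517, 0.3066, 0.0217]
eef_rot: [0.707, 0.707, 0.001, -0.0]
contact_force: [-0.4, 0.0, 0.2]
opening: 0.683
```

>>> play_rows(
  commands=[
    {"travel":[0,0,0],"delta_rot":[0,0,0],"gripper":-0.6},
    {"travel":[0,0,0],"delta_rot":[0,0,0],"gripper":-1},
    {"travel":[0,0,0],"delta_rot":[0,0,0],"gripper":-1},
    {"travel":[0,0,0],"delta_rot":[0,0,0],"gripper":-1},
    {"travel":[0,0,0],"delta_rot":[0,0,0],"gripper":-1},
  ],
  force=30,
)

```text
clock: 22.32
tool_pos: [0.351, 0.3063, 0.0211]
eef_rot: [0.707, 0.707, -0.0, -0.0]
contact_force: [-1.2, -0.3, 2.9]
opening: 0.355
```

>>> play_rows(
  commands=[
    {"travel":[0,0,-0.12],"delta_rot":[0,0,0],"gripper":-1},
    {"travel":[0,0,-0.35],"delta_rot":[0,0,0],"gripper":-1},
    {"travel":[0,0.05,-0.55],"delta_rot":[0,0,0],"gripper":-1},
    {"travel":[-0.05,0.2,-0.667],"delta_rot":[0,0,0],"gripper":-1},
    {"travel":[-0.12,0.4,-0.667],"delta_rot":[0,0,0],"gripper":-1},
    {"travel":[-0.2,0.6,-0.667],"delta_rot":[0,0,-0.01],"gripper":-1},
    {"travel":[-0.27,0.8,-0.667],"delta_rot":[0,0,-0.02],"gripper":-1},
    {"travel":[-0.293,0.95,-0.667],"delta_rot":[0,0,-0.0206],"gripper":-1},
    {"travel":[-0.293,0.95,-0.667],"delta_rot":[0,0,-0.0206],"gripper":-1},
  ],
)

```text
clock: 23.45
tool_pos: [0.4951, 0.2609, 0.1203]
eef_rot: [0.685, 0.728, -0.0, 0.0]
contact_force: [-0.8, 0.3, -2.8]
opening: 0.354
```

```bash
python3 -c "
from h import *
go(.5575,.262,.12,93.7)"
```

```text
t 23.45 at [0.4951 0.2609 0.1203] -> (0.5575, 0.262, 0.12, 93.7) travel [-0.018  0.416  0.002] rot [ 0.0001  0.0003 -0.0012] q [-0.22  0.84 -0.6   1.85  0.73  0.69 -1.19] open 0.354
```

Descend to 15 mm above seating: tip .037.

>>> play_rows(
  commands=[
    {"travel":[-0.01,0.15,0],"delta_rot":[0,0,0],"gripper":-1},
    {"travel":[-0.02,0.33,0],"delta_rot":[0,0,0],"gripper":-1},
    {"travel":[-0.02,0.416,0],"delta_rot":[0,0,0],"gripper":-1},
    {"travel":[-0.02,0.416,0.12],"delta_rot":[0,0,0],"gripper":-1},
    {"travel":[-0.02,0.416,0.3],"delta_rot":[0,0,0],"gripper":-1},
    {"travel":[-0.02,0.416,0.47],"delta_rot":[0,0,0],"gripper":-1},
    {"travel":[-0.02,0.416,0.55],"delta_rot":[0,0,0],"gripper":-1},
    {"travel":[-0.02,0.416,0.55],"delta_rot":[0,0,0],"gripper":-1},
  ],
)

```text
clock: 24.45
tool_pos: [0.5544, 0.2633, 0.0375]
eef_rot: [0.683, 0.73, -0.001, -0.0]
contact_force: [0.2, -0.6, -1.7]
opening: 0.352
```

```bash
python3 -c "
from h import *
s=viewer.snapshot('wrist');save(s,'w7.png')
go(.5575,.262,.022,93.7)"
```

```text
t 24.5 at [0.5553 0.2638 0.0385] -> (0.5575, 0.262, 0.022, 93.7) travel [-0.013  0.014  0.11 ] rot [-0.0003  0.      0.0004] q [-0.22  1.01 -0.54  1.71  0.79  0.66 -1.14] open 0.356
```

View pics/w7.png

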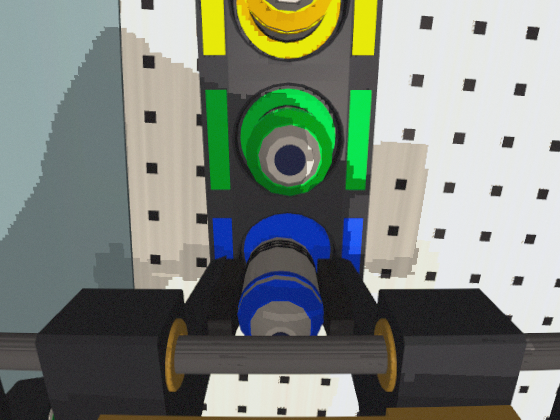

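>>> play_rows(
  commands=[
    {"travel":[-0.01,0.02,0.02],"delta_rot":[0,0,0],"gripper":-1},
    {"travel":[-0.01,0.02,0.06],"delta_rot":[0,0,0],"gripper":-1},
    {"travel":[-0.01,0.02,0.09],"delta_rot":[0,0,0],"gripper":-1},
    {"travel":[-0.01,0.02,0.105],"delta_rot":[0,0,0],"gripper":-1},
    {"travel":[-0.01,0.02,0.105],"delta_rot":[0,0,0],"gripper":-1},
    {"travel":[-0.01,0.02,0.109],"delta_rot":[0,0,0],"gripper":-0.2},
    {"travel":[-0.01,0.02,0.109],"delta_rot":[0,0,0],"gripper":0.1},
    {"travel":[-0.01,0.02,0.109],"delta_rot":[0,0,0],"gripper":0.4},
    {"travel":[-0.01,0.02,0.109],"delta_rot":[0,0,0],"gripper":1},
    {"travel":[-0.01,0.02,0.109],"delta_rot":[0,0,0],"gripper":1},
  ],
)

```text
clock: 25.75
tool_pos: [0.5592, 0.2622, 0.0222]
eef_rot: [0.684, 0.73, 0.0, 0.0]
contact_force: [0.1, 0.5, 0.4]
opening: 0.83
```

>>> play_rows(
  commands=[
    {"travel":[0,0,-0.15],"delta_rot":[0,0,0],"gripper":1},
    {"travel":[0,0,-0.45],"delta_rot":[0,0,0],"gripper":1},
    {"travel":[0,0,-0.75],"delta_rot":[0,0,0],"gripper":1},
    {"travel":[0,0,-0.86],"delta_rot":[0,0,0],"gripper":1},
    {"travel":[0,0,-0.86],"delta_rot":[0,0,0],"gripper":1},
  ],
)

```text
clock: 26.38
tool_pos: [0.5598, 0.2624, 0.1527]
eef_rot: [0.684, 0.73, 0.001, 0.001]
contact_force: [-0.2, -0.7, -0.9]
opening: 1.004
```

```bash
python3 -c "
from h import *
go(.419,.1505,.15,103)"
```

```text
t 26.38 at [0.5598 0.2624 0.1527] -> (0.419, 0.1505, 0.15, 103) travel [-0.684 -0.985  0.015] rot [ 0.0008 -0.0002 -0.0517] q [-0.16  0.86 -0.66  1.65  0.66  0.86 -1.03] open 1.004
```

>>> play_rows(
  commands=[
    {"travel":[-0.15,-0.22,0],"delta_rot":[0,0,-0.01],"gripper":1},
    {"travel":[-0.35,-0.5,0],"delta_rot":[0,0,-0.03],"gripper":1},
    {"travel":[-0.55,-0.8,0],"delta_rot":[0,0,-0.05],"gripper":1},
    {"travel":[-0.684,-0.985,0.015],"delta_rot":[0,0,-0.0517],"gripper":1},
    {"travel":[-0.684,-0.985,0.015],"delta_rot":[0,0,-0.0517],"gripper":1},
    {"travel":[-0.684,-0.985,0.015],"delta_rot":[0,0,-0.0517],"gripper":1},
  ],
)

```text
clock: 27.12
tool_pos: [0.419, 0.1508, 0.1485]
eef_rot: [0.622, 0.783, 0.0, -0.0]
contact_force: [0.0, 1.2, -0.5]
opening: 1.001
```

```bash
cat >> h.py <<'E'
def top(s,x,y,lo=.036,hi=.05,rad=.032):
    g=cloud(s,np.ones(s['z_map'].shape,bool)); T=g[(g[:,2]>lo)&(g[:,2]<hi)&(np.hypot(g[:,0]-x,g[:,1]-y)<rad)]
    b=cv2.minAreaRect((T[:,:2]*1000).astype(np.float32)); print('top',len(T),np.round(b[0],1),np.round(b[1],1),round(b[2],1),T[:,2].mean())
E
python3 -c "
from h import *
s=viewer.snapshot('wrist');save(s,'w8.png');top(s,.419,.1505)
go(.419,.1505,.022,103)"
```

```text
top 2518 [421.2 151.1] [36.  36.3] 14.9 0.04245080372761845
t 27.18 at [0.4193 0.1512 0.1486] -> (0.419, 0.1505, 0.022, 103) travel [-0.005 -0.003  0.844] rot [ 0.0001 -0.0004  0.0001] q [-0.05  0.69 -0.64  2.16  0.83  0.54 -1.09] open 1.0
```

View pics/w8.png

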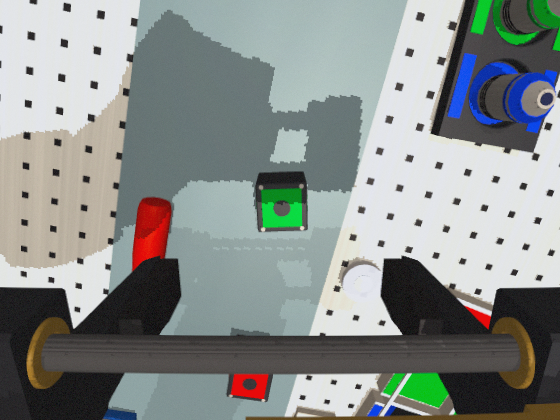

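>>> play_rows(
  commands=[
    {"travel":[0,0.01,0.2],"delta_rot":[0,0,-0.011],"gripper":1},
    {"travel":[0,0.01,0.45],"delta_rot":[0,0,-0.011],"gripper":1},
    {"travel":[0,0.01,0.68],"delta_rot":[0,0,-0.011],"gripper":1},
    {"travel":[0,0.01,0.8],"delta_rot":[0,0,-0.011],"gripper":1},
    {"travel":[0,0.01,0.843],"delta_rot":[0,0,-0.011],"gripper":1},
    {"travel":[0,0.01,0.843],"delta_rot":[0,0,-0.011],"gripper":0.2},
    {"travel":[0,0.01,0.843],"delta_rot":[0,0,-0.011],"gripper":-0.1},
    {"travel":[0,0.01,0.843],"delta_rot":[0,0,-0.011],"gripper":-0.4},
    {"travel":[0,0.01,0.843],"delta_rot":[0,0,-0.011],"gripper":-0.6},
    {"travel":[0,0.01,0.843],"delta_rot":[0,0,-0.011],"gripper":-1},
    {"travel":[0,0.01,0.843],"delta_rot":[0,0,-0.011],"gripper":-1},
    {"travel":[0,0.01,0.843],"delta_rot":[0,0,-0.011],"gripper":-1},
  ],
  force=25,
)

```text
clock: 28.68
tool_pos: [0.42, 0.1505, 0.0227]
eef_rot: [0.609, 0.793, 0.0, 0.0]
contact_force: [0.8, -0.4, 2.5]
opening: 0.41
```

>>> play_rows(
  commands=[
    {"travel":[0,0,0],"delta_rot":[0,0,0],"gripper":-1},
    {"travel":[0,0,0],"delta_rot":[0,0,0],"gripper":-1},
  ],
)

```text
clock: 28.92
tool_pos: [0.42, 0.1505, 0.0227]
eef_rot: [0.609, 0.793, 0.0, 0.0]
contact_force: [0.3, -0.4, 4.1]
opening: 0.405
```

```bash
python3 -c "
from h import *
go(.598,.001,.12,80)"
```

```text
t 28.93 at [0.42   0.1505 0.0227] -> (0.598, 0.001, 0.12, 80) travel [-1.27   0.889 -0.648] rot [1.000e-04 1.000e-04 1.389e-01] q [-0.33  0.91 -0.19  2.23  1.49  0.15 -1.67] open 0.405
```

>>> play_rows(
  commands=[
    {"travel":[0,0,-0.12],"delta_rot":[0,0,0],"gripper":-1},
    {"travel":[0,0,-0.35],"delta_rot":[0,0,0],"gripper":-1},
    {"travel":[-0.07,0.05,-0.55],"delta_rot":[0,0,0.01],"gripper":-1},
    {"travel":[-0.2,0.15,-0.648],"delta_rot":[0,0,0.04],"gripper":-1},
    {"travel":[-0.4,0.3,-0.648],"delta_rot":[0,0,0.08],"gripper":-1},
    {"travel":[-0.6,0.42,-0.648],"delta_rot":[0,0,0.12],"gripper":-1},
    {"travel":[-0.75,0.53,-0.648],"delta_rot":[0,0,0.1389],"gripper":-1},
    {"travel":[-0.8,0.56,-0.648],"delta_rot":[0,0,0.1389],"gripper":-1},
    {"travel":[-0.8,0.56,-0.648],"delta_rot":[0,0,0.1389],"gripper":-1},
  ],
)

```text
clock: 30.05
tool_pos: [0.5314, 0.0565, 0.1194]
eef_rot: [0.766, 0.643, -0.0, -0.0]
contact_force: [-0.2, 0.1, -0.7]
opening: 0.408
```

```bash
python3 -c "
from h import *
go(.598,.001,.12,80)"
```

```text
t 30.05 at [0.5314 0.0565 0.1194] -> (0.598, 0.001, 0.12, 80) travel [-0.288  0.501 -0.004] rot [-0.0003 -0.      0.0002] q [ 0.13  0.8  -0.54  1.93  0.7   0.6  -1.05] open 0.408
```

>>> play_rows(
  commands=[
    {"travel":[-0.08,0.15,0],"delta_rot":[0,0,0],"gripper":-1},
    {"travel":[-0.2,0.36,0],"delta_rot":[0,0,0],"gripper":-1},
    {"travel":[-0.288,0.501,0],"delta_rot":[0,0,0],"gripper":-1},
    {"travel":[-0.288,0.501,0],"delta_rot":[0,0,0],"gripper":-1},
  ],
)

```text
clock: 30.55
tool_pos: [0.5985, 0.0005, 0.1193]
eef_rot: [0.766, 0.642, -0.0, -0.0]
contact_force: [-0.5, 0.7, -0.8]
opening: 0.41
```

```bash
python3 -c "
from h import *
s=viewer.snapshot('wrist');save(s,'w9.png')
hsv=cv2.cvtColor(s['color'],cv2.COLOR_RGB2HSV)
m=(((hsv[...,0]<8)|(hsv[...,0]>172))&(hsv[...,1]>150)).astype(np.uint8)
n,l,st,ce=cv2.connectedComponentsWithStats(m)
i=1+np.argmax(st[1:,4]);P=cloud(s,l==i); b=cv2.minAreaRect((P[abs(P[:,2]-.004)<.006][:,:2]*1000).astype(np.float32)); print(st[i],b)
go(.598,.001,.024,80)"
```

```text
[ 243   79   81   78 6178] ((611.6707153320312, 59.61337661743164), (51.71470642089844, 53.85914993286133), 79.90396881103516)
t 30.6 at [0.5974 0.002  0.1194] -> (0.598, 0.001, 0.024, 80) travel [-0.006  0.006  0.636] rot [-0.0005 -0.0002  0.0004] q [ 0.24  0.87 -0.58  1.74  0.66  0.74 -0.86] open 0.407
```

View pics/w9.png

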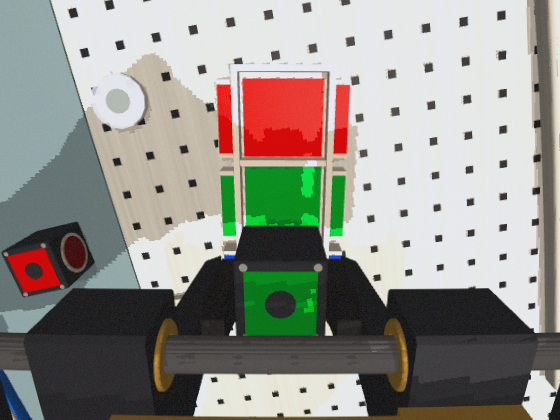

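>>> play_rows(
  commands=[
    {"travel":[0,0.013,0.1],"delta_rot":[0,0,0],"gripper":-1},
    {"travel":[0,0.013,0.28],"delta_rot":[0,0,0],"gripper":-1},
    {"travel":[0,0.013,0.45],"delta_rot":[0,0,0],"gripper":-1},
    {"travel":[0,0.013,0.55],"delta_rot":[0,0,0],"gripper":-1},
    {"travel":[0,0.013,0.6],"delta_rot":[0,0,0],"gripper":-1},
    {"travel":[0,0.013,0.623],"delta_rot":[0,0,0],"gripper":-1},
    {"travel":[0,0.013,0.623],"delta_rot":[0,0,0],"gripper":-1},
  ],
)

```text
clock: 31.48
tool_pos: [0.6008, 0.0005, 0.0267]
eef_rot: [0.766, 0.643, 0.0, 0.0]
contact_force: [-0.1, 0.3, -0.7]
opening: 0.406
```

>>> play_rows(
  commands=[
    {"travel":[0,0,0.007],"delta_rot":[0,0,0],"gripper":-1},
    {"travel":[0,0,0.007],"delta_rot":[0,0,0],"gripper":0},
    {"travel":[0,0,0.007],"delta_rot":[0,0,0],"gripper":0.2},
    {"travel":[0,0,0.007],"delta_rot":[0,0,0],"gripper":0.5},
    {"travel":[0,0,0.007],"delta_rot":[0,0,0],"gripper":1},
    {"travel":[0,0,-0.15],"delta_rot":[0,0,0],"gripper":1},
    {"travel":[0,0,-0.45],"delta_rot":[0,0,0],"gripper":1},
    {"travel":[0,0,-0.75],"delta_rot":[0,0,0],"gripper":1},
    {"travel":[0,0,-0.84],"delta_rot":[0,0,0],"gripper":1},
    {"travel":[0,0,-0.84],"delta_rot":[0,0,0],"gripper":1},
  ],
)

```text
clock: 32.72
tool_pos: [0.6007, 0.0003, 0.1527]
eef_rot: [0.766, 0.643, 0.0, 0.0]
contact_force: [-0.2, 0.1, -0.0]
opening: 0.996
```

```bash
python3 -c "
from h import *
s=viewer.snapshot('wrist');save(s,'w10.png'); top(s,.6,.001)
go(.428,-.006,.15,93.5)"
```

```text
top 2537 [602.5   1. ] [36.4 36.6] 80.1 0.044341458048777205
t 32.77 at [0.5999 0.     0.1515] -> (0.428, -0.006, 0.15, 93.5) travel [-0.239 -1.122  0.011] rot [-0.0004  0.0002 -0.0751] q [ 0.26  0.83 -0.61  1.71  0.63  0.81 -0.82] open 0.999
```

>>> play_rows(
  commands=[
    {"travel":[-0.05,-0.22,0],"delta_rot":[0,0,-0.02],"gripper":1},
    {"travel":[-0.12,-0.5,0],"delta_rot":[0,0,-0.04],"gripper":1},
    {"travel":[-0.19,-0.8,0.01],"delta_rot":[0,0,-0.06],"gripper":1},
    {"travel":[-0.239,-1,0.011],"delta_rot":[0,0,-0.0751],"gripper":1},
    {"travel":[-0.239,-1,0.011],"delta_rot":[0,0,-0.0751],"gripper":1},
  ],
)

```text
clock: 33.4
tool_pos: [0.443, -0.0097, 0.1494]
eef_rot: [0.685, 0.729, -0.003, -0.002]
contact_force: [1.4, -0.8, 0.2]
opening: 0.997
```

```bash
python3 -c "
from h import *
s=viewer.snapshot('wrist'); top(s,.428,-.006)
go(.428,-.006,.022,93.5)"
```

```text
top 2524 [429.5  -4.9] [35.6 36. ] 3.8 0.04249945775858396
t 33.45 at [ 0.4454 -0.0091  0.1497] -> (0.428, -0.006, 0.022, 93.5) travel [ 0.028 -0.112  0.852] rot [-0.0009  0.0001  0.0001] q [ 0.3   0.69 -0.61  2.16  0.79  0.53 -0.85] open 1.001
```

>>> play_rows(
  commands=[
    {"travel":[0.028,-0.107,0.1],"delta_rot":[0,0,0],"gripper":1},
    {"travel":[0.028,-0.107,0.3],"delta_rot":[0,0,0],"gripper":1},
    {"travel":[0.028,-0.107,0.55],"delta_rot":[0,0,0],"gripper":1},
    {"travel":[0.028,-0.107,0.75],"delta_rot":[0,0,0],"gripper":1},
    {"travel":[0.028,-0.107,0.848],"delta_rot":[0,0,0],"gripper":1},
    {"travel":[0.028,-0.107,0.848],"delta_rot":[0,0,0],"gripper":0.2},
    {"travel":[0.028,-0.107,0.848],"delta_rot":[0,0,0],"gripper":-0.1},
    {"travel":[0.028,-0.107,0.848],"delta_rot":[0,0,0],"gripper":-0.4},
    {"travel":[0.028,-0.107,0.848],"delta_rot":[0,0,0],"gripper":-0.6},
    {"travel":[0.028,-0.107,0.848],"delta_rot":[0,0,0],"gripper":-1},
    {"travel":[0.028,-0.107,0.848],"delta_rot":[0,0,0],"gripper":-1},
    {"travel":[0.028,-0.107,0.848],"delta_rot":[0,0,0],"gripper":-1},
  ],
  force=25,
)

```text
clock: 34.95
tool_pos: [0.4303, -0.0057, 0.0238]
eef_rot: [0.685, 0.728, 0.0, 0.0]
contact_force: [0.1, -0.7, 5.6]
opening: 0.404
```

>>> play_rows(
  commands=[
    {"travel":[0,0,0],"delta_rot":[0,0,0],"gripper":-1},
    {"travel":[0,0,0],"delta_rot":[0,0,0],"gripper":-1},
  ],
)

```text
clock: 35.2
tool_pos: [0.4303, -0.0057, 0.0238]
eef_rot: [0.685, 0.728, 0.0, 0.0]
contact_force: [-0.8, -0.4, 5.6]
opening: 0.41
```

```bash
python3 -c "
from h import *
go(.6105,.0593,.12,80)"
```

```text
t 35.2 at [ 0.4303 -0.0057  0.0238] -> (0.6105, 0.0593, 0.12, 80) travel [ 0.358  1.226 -0.641] rot [0.0002 0.0001 0.0751] q [ 0.04  0.91 -0.22  2.27  1.73  0.17 -1.77] open 0.41
```

>>> play_rows(
  commands=[
    {"travel":[0,0,-0.12],"delta_rot":[0,0,0],"gripper":-1},
    {"travel":[0,0,-0.35],"delta_rot":[0,0,0],"gripper":-1},
    {"travel":[0.02,0.06,-0.55],"delta_rot":[0,0,0.01],"gripper":-1},
    {"travel":[0.06,0.2,-0.641],"delta_rot":[0,0,0.03],"gripper":-1},
    {"travel":[0.12,0.42,-0.641],"delta_rot":[0,0,0.05],"gripper":-1},
    {"travel":[0.2,0.66,-0.641],"delta_rot":[0,0,0.07],"gripper":-1},
    {"travel":[0.27,0.85,-0.641],"delta_rot":[0,0,0.0751],"gripper":-1},
    {"travel":[0.3,0.93,-0.641],"delta_rot":[0,0,0.0751],"gripper":-1},
    {"travel":[0.3,0.93,-0.641],"delta_rot":[0,0,0.0751],"gripper":-1},
  ],
)

```text
clock: 36.33
tool_pos: [0.5663, 0.0479, 0.1192]
eef_rot: [0.766, 0.643, -0.0, -0.0]
contact_force: [-0.6, -0.9, -1.7]
opening: 0.407
```

```bash
python3 -c "
from h import *
go(.6105,.0593,.0258,80)"
```

```text
t 36.33 at [0.5663 0.0479 0.1192] -> (0.6105, 0.0593, 0.0258, 80) travel [0.126 0.278 0.622] rot [-0.0003  0.0001  0.0002] q [ 0.16  0.84 -0.56  1.83  0.68  0.68 -0.98] open 0.407
```

>>> play_rows(
  commands=[
    {"travel":[0.05,0.11,0],"delta_rot":[0,0,0],"gripper":-1},
    {"travel":[0.1,0.23,0],"delta_rot":[0,0,0],"gripper":-1},
    {"travel":[0.126,0.278,0],"delta_rot":[0,0,0],"gripper":-1},
    {"travel":[0.126,0.278,0.1],"delta_rot":[0,0,0],"gripper":-1},
    {"travel":[0.126,0.278,0.25],"delta_rot":[0,0,0],"gripper":-1},
    {"travel":[0.126,0.278,0.38],"delta_rot":[0,0,0],"gripper":-1},
    {"travel":[0.126,0.278,0.45],"delta_rot":[0,0,0],"gripper":-1},
    {"travel":[0.126,0.278,0.45],"delta_rot":[0,0,0],"gripper":-1},
  ],
)

```text
clock: 37.33
tool_pos: [0.6103, 0.059, 0.0512]
eef_rot: [0.766, 0.643, -0.001, -0.0]
contact_force: [-0.0, -0.3, -0.3]
opening: 0.407
```

```bash
python3 -c "
from h import *
s=viewer.snapshot('wrist');save(s,'w11.png')
go(.6105,.0593,.0258,80)"
```

```text
t 37.38 at [0.611  0.0593 0.052 ] -> (0.6105, 0.0593, 0.0258, 80) travel [-0.001 -0.003  0.175] rot [-0.0001  0.      0.    ] q [ 0.11  0.98 -0.51  1.71  0.73  0.66 -0.99] open 0.409
```

View pics/w11.png

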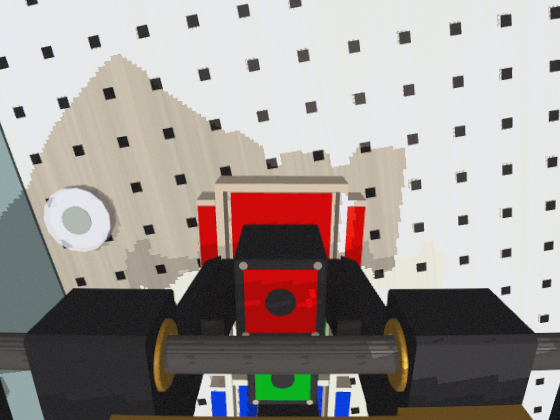

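Red cube (col 281) is centred over the red bay (cols 228–336); lowering.

>>> play_rows(
  commands=[
    {"travel":[0,0,0.06],"delta_rot":[0,0,0],"gripper":-1},
    {"travel":[0,0,0.12],"delta_rot":[0,0,0],"gripper":-1},
    {"travel":[0,0,0.15],"delta_rot":[0,0,0],"gripper":-1},
    {"travel":[0,0,0.167],"delta_rot":[0,0,0],"gripper":-1},
    {"travel":[0,0,0.172],"delta_rot":[0,0,0],"gripper":-1},
    {"travel":[0,0,0.172],"delta_rot":[0,0,0],"gripper":-1},
    {"travel":[0,0,0.172],"delta_rot":[0,0,0],"gripper":0},
    {"travel":[0,0,0.172],"delta_rot":[0,0,0],"gripper":0.2},
    {"travel":[0,0,0.172],"delta_rot":[0,0,0],"gripper":0.5},
    {"travel":[0,0,0.172],"delta_rot":[0,0,0],"gripper":1},
    {"travel":[0,0,0.172],"delta_rot":[0,0,0],"gripper":1},
  ],
)

```text
clock: 38.75
tool_pos: [0.6111, 0.0592, 0.0263]
eef_rot: [0.766, 0.643, -0.0, 0.0]
contact_force: [1.0, 1.0, -0.1]
opening: 0.919
```

>>> play_rows(
  commands=[
    {"travel":[0,0,-0.15],"delta_rot":[0,0,0],"gripper":1},
    {"travel":[0,0,-0.45],"delta_rot":[0,0,0],"gripper":1},
    {"travel":[0,0,-0.75],"delta_rot":[0,0,0],"gripper":1},
    {"travel":[-0.2,0,-0.95],"delta_rot":[0,0,0],"gripper":1},
    {"travel":[-0.5,0,-1],"delta_rot":[0,0,0],"gripper":1},
    {"travel":[-0.8,0,-1],"delta_rot":[0,0,0],"gripper":1},
    {"travel":[-1,0,-1],"delta_rot":[0,0,0],"gripper":1},
    {"travel":[-1,0,-1],"delta_rot":[0,0,0],"gripper":1},
    {"travel":[-1,0,-1],"delta_rot":[0,0,0],"gripper":1},
  ],
)

```text
clock: 39.88
tool_pos: [0.5853, -0.0869, 0.1765]
eef_rot: [0.766, 0.643, 0.001, -0.0]
contact_force: [-0.1, 0.7, 0.3]
opening: 1.005
```

Run:
```python
from h import *
ims=[]
for c in ['scene','side','wrist']:
    s=viewer.snapshot(c); save(s,c+'F.png'); ims.append(s['color'])
    print(c)
    for n,(x,y) in dict(red=(.6105,.0593),green=(.6,.001),blue=(.59,-.057)).items(): 
        try: top(s,x,y,.038,.05,.03)
        except Exception as e: print(n,'none')
    for n,(x,y,h) in dict(oy=(.55,.378,.056),og=(.554,.32,.06),ob=(.558,.262,.064),bot=(.5455,-.303,.075)).items():
        g=cloud(s,np.ones(s['z_map'].shape,bool)); T=g[(np.hypot(g[:,0]-x,g[:,1]-y)<.025)&(g[:,2]<.1)]
        if len(T): t=T[T[:,2]>T[:,2].max()-.006]; print(n,np.round(t.mean(0),4),'expect h',h, round(T[:,2].max(),4))
a=cv2.resize(ims[0][90:300,240:420],(400,466)); b=cv2.resize(ims[1][120:390,150:340],(328,466))
cv2.imwrite('pics/F.png',np.hstack([a,b])[:,:,::-1])
```

```text
scene
top 285 [609.8  58.1] [38.4 34.5] 77.5 0.04408921051728789
top 328 [598.9  -1.4] [37.6 36.8] 81.7 0.04397936833748729
top 396 [591.5 -57.4] [37.2 36.6] 76.8 0.04410990833974813
oy [0.5473 0.375  0.0565] expect h 0.056 0.0601
og [0.5526 0.3167 0.06  ] expect h 0.06 0.0632
ob [0.5574 0.2563 0.0637] expect h 0.064 0.0671
bot [ 0.5434 -0.3027  0.0758] expect h 0.075 0.0792
side
top 250 [609.8  58.7] [38.3 39.3] 78.7 0.043692425739974707
top 233 [ 5.993e+02 -5.000e-01] [40.3 38.5] 80.9 0.043626011020454686
top 219 [592.2 -56.5] [38.2 38. ] 77.4 0.04374149524393901
oy [0.5489 0.377  0.0563] expect h 0.056 0.0595
og [0.5526 0.3202 0.0595] expect h 0.06 0.0623
ob [0.5575 0.2609 0.0631] expect h 0.064 0.0664
bot [ 0.5453 -0.2994  0.0748] expect h 0.075 0.0785
wrist
top 783 [610.3  45.6] [ 8.5 35.9] 79.2 0.044067034057400145
top 2686 [6.022e+02 3.000e-01] [35.4 36.2] 79.9 0.044702805505382075
top 2303 [594.8 -55.7] [36.4 36.1] 76.8 0.0445422819238444
bot [ 0.5486 -0.2894  0.0512] expect h 0.075 0.0549
```

View pics/F.png

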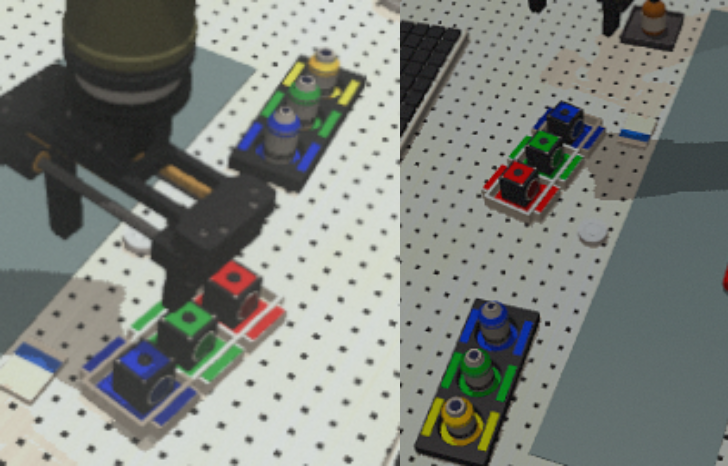

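```bash
python3 -c "
from h import *
print(r.finish_job(), r.get_state()['clock'])"
```

```text
the job is handed in; nothing more can be done
the job is handed in; nothing more can be done
```

All five loose items are put away, and I handed the job in at about 40 s of the 112 s allowed. I don't have a verdict, because the hand-in reports none.

- **Placing:** The yellow and blue objectives stand in their own wells. The red and green cubes sit in their own bays, turned to match the tray. The bottle stands in the drip tray. Each item was lowered to its floor before release and stayed gripped while carried.
- **Last checks:** In the final scene and side pictures, every item's top was within about 1 mm of its expected seated height. Horizontal positions were within about 6 mm of the bay and well centres, against limits of 14 mm (20 mm for the bottle). The green-ring objective and blue-label cube were still where they started, and the gripper was open and clear at about 0.18 m.
- **Disagreements:** The wrist camera read about 3 mm further in +x than the two fixed cameras over the rack and filter tray. I aimed between the two readings for most placings. In the final check the wrist view gave no usable reading for the red cube (only partly in view), the bottle or the objectives, so I relied on the fixed cameras for those.

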